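# Press a plaque blank under the pinned cover of a gluing jig

### The job

Lay the small plain wooden plaque blank (no picture on it) flat in the nest between the jig's four corner angles and press it down firmly so that it sits level. Then take the handled cover, line it up with the jig, slide it over the locating pin until the hidden hole in its tongue drops on and the cover lies flat on the blank, and press it down with about 12 N. Finish while still gripping the handle and pressing the cover down (do not let go), and leave the tape roll, glue bottle and eraser where they stand.

Things in the scene. Friction and masses are not known exactly. Their poses are not given: they have to be found in the camera images.
- jig: Fixed light plywood board 110 x 180 x 18 mm (x, y, z). Origin at worktop level under the middle of its nest; z up, y along the board towards the pin; the board spans y -72 to +108 mm. Four aluminium corner angles, 6 mm high above the board, legs 16 mm long, enclose a nest 56 x 98 mm (x, y) round the origin; its sides are open between them.
- nest (a point): Middle of the nest on the jig board's top face, 18 mm above the worktop; axes as the jig's. The blank's underside centre belongs here.
- pin_top (a point): Top of the jig's steel locating pin, 41 mm above the worktop (23 mm above the board), 75 mm from the nest's middle along the jig's +y. The pin is 10 mm thick and tapers over its last 3 mm to 5 mm at the top. Axes as the jig's.
- cover: Loose wooden cover, 0.18 to 0.34 kg: plate 76 x 100 x 16 mm (x, y, z), a tongue 40 mm wide on its +y edge reaching y = 100 mm, and a dark handle block upright on its middle, 24 mm thick in x, 64 mm long in y, z = 16 to 52 mm. Origin at the centre of the plate's underside, z up, y towards the tongue. Seated, its origin is 32 mm above the worktop over the nest, its y along the jig's y.
- cover_hole (a point): Centre of the mouth of the blind hole in the underside of the cover's tongue, 75 mm from the cover's origin along its y. The hole is 13 mm wide and 12 mm deep with a 2 mm chamfer at the mouth, and cannot be seen from above. It takes the last 9 mm of the pin.
- plaque_blank: Loose small wooden plaque blank 48 x 90 x 14 mm (x, y, z), dark with a lighter face, 0.1 kg. Origin at the centre of its underside, z up, y along its length. It may lie in the nest either way round.
- tape: Bystander: roll of masking tape lying flat, 91 mm across, 19 mm high; origin at the centre of its underside.
- glue_bottle: Bystander: upright glue bottle 38 mm thick, 119 mm high; origin at the centre of its foot.
- rubber_eraser: Bystander: eraser 23 x 44 x 12 mm; origin at the centre of its underside.
There are look-alikes about, which are no part of the job. Of the things like the plaque_blank, leave any that is pink; of the rest the larger one is meant. Leave any red look-alike of the cover alone.

How it is judged:
On the way, in this order (a step that is already met when the one before it is completed fails the run):
1. the blank lies level in the nest and is pressed down on the board with more than 4 N (horizontal distance between plaque_blank and nest below 0.009 m and z of plaque_blank in the frame of jig below 0.0205 m and angle between plaque_blank's own z axis and vertical below 0.05 rad and angle between the y axis of plaque_blank and the y axis of jig, either way round below 0.25 rad and contact force between plaque_blank and jig above 4 N and horizontal distance between cover_hole and pin_top above 0.05 m), for 0.1 s.
2. the cover has dropped over the pin and lies flat on the blank (horizontal distance between plaque_blank and nest below 0.009 m and z of plaque_blank in the frame of jig below 0.0205 m and angle between each of plaque_blank, cover's own z axis and vertical below 0.05 rad and angle between the y axis of plaque_blank and the y axis of jig, either way round below 0.25 rad and horizontal distance between cover_hole and pin_top below 0.0045 m and z of cover in the frame of jig between 0.028 and 0.0345 m and angle between the y axis of cover and the y axis of jig, either way round below 0.15 rad and y of cover in the frame of pin_top below 0 m), for 0.1 s.
At the end, for the whole second after the job is handed in: Blank flat in the nest (9 mm of its middle, 2.5 mm of full depth, level to 0.05 rad); cover flat on it over the pin (hole 4.5 mm from the pin axis, 2.5 mm of full depth, 0.15 rad of the jig direction), still gripped and pressing the blank with over 6 N through the last second (all of step 2 and contact force between cover and plaque_blank above 6 N and contact force between the fingers and cover above 3 N and linear speed of cover below 0.02 m/s); the arm keeps its last pose, push and grip.
It fails at once if the tape roll is moved more than 30 mm (distance of tape from where it was at the start of the episode above 0.03 m).
It fails at once if the glue bottle is moved more than 30 mm (distance of glue_bottle from where it was at the start of the episode above 0.03 m).
It fails at once if the eraser is moved more than 30 mm (distance of rubber_eraser from where it was at the start of the episode above 0.03 m).
It also fails if it takes over 67 s, if anything falls off the work surface, if the arm or the gripper's body presses on something with over 40 N, if the wrist force passes 120 N, or if a joint passes its speed limit or range.

### The arm

A 6-joint arm with a two-finger parallel gripper is mounted at the origin on a cart in front of the work surface, level with it; the furniture and walls round the work are solid. World frame = base frame: x ahead of the robot, y to its left, z up, the work surface at z = 0. Lengths are in m, angles in rad, forces in N, time in s.
With the tool pointing down it reaches from about 0.275 to 0.775 m from the base axis. Payload 14.6 kg.
Tool frame: the origin (TCP) lies midway between the tips of the shut fingers; the grasp point (between the pads) lies 19 mm behind it; z points along the fingers, y is the line along which they close (so a half turn about z gives the same grasp; the last joint's range is limited). The gripper opens to 85 mm and grips with 20 to 120 N. Pads are 22 mm wide; open, the fingers measure 114 mm over their backs; the gripper's body (76 mm by 85 mm) begins 54 mm behind the grasp point. The pads swing forward as they close: fully open they stand 13 mm farther back than shut.
Start: joints at [-1.262, 0.263, -0.048, 1.259, 0, 1.415], TCP at [0.235, -0.47, 0.231] pointing down, gripper open.
Joint ranges: [-2.65, 2.65], [-0.89, 1.7], [-1.18, 1.37], [-2.13, 2.11], [-1.35, 1.29], [-3.14, 3.14]. Speed limits (rad/s): [1.89, 1.89, 2.57, 2.79, 3.14, 3.14].

### API

Orientations are given as a unit quaternion [w, x, y, z].
In Python, from workcell import manip, effector, inverse_kinematics, state, imaging, order gives the robot as it stands. Calls block until the motion is done:
- manip.movep(position, orientation): joint-space move of the TCP to a pose.
- manip.movel(position, rotation=None, vel=0.15, guard=None): straight line of the TCP; rotation=None keeps the orientation; vel is the mean speed in m/s. With guard (N) it stops when the force on the tool has changed by that much, and returns True; else False.
- manip.movej(angles): joint-space move.
- effector.set_gripper(opening): opening from 0.0 (shut) to 1.0 (fully open); the grip force is fixed at half the most; returns when the fingers have stopped.
- manip.pause(seconds).
- inverse_kinematics(position, orientation): joint angles nearest the present ones, or None.
- state(): the state.
- imaging.capture(name): name is "scene" or "top" or "wrist"; returns a dict with "pixels" (420x560x3 uint8, red, green, blue), "z_map" (420x560 float32, m along the optical axis (not along the pixel's ray), 0 where there is no reading), "fx", "fy", "cx", "cy" (pixels), "T" (4x4, takes a point from camera to world coordinates); the wrist camera has in their place "T_tool_cam" (4x4, takes a point from camera to tool coordinates, whose origin is the TCP and whose axes are the flange's). Camera axes: x right, y down, z forward; pixel columns grow to the right and rows downward; lengths in m; the calibration is good to about 2 mm. A picture is of the moment at which its call begins: read the wrist's pose just before it.
A pose or a line that the arm cannot do raises manip.IKError and nothing moves.
- order.hand_in(): hands the job in; it is judged then, once.
The state is a dict: "time": time; "qpos": joint angles; "joint_velocities": joint speeds; "effort": joint torques, N m; "tcp_pos": TCP position; "tcp_rot": TCP orientation; "contact_force": force on the tool from outside, world axes, zero at the start; "ft_torque": the same for the moment, N m; "opening": opening from 0.0 (shut) to 1.0 (fully open); "grip_force": force on a finger pad.
Only numpy, scipy, OpenCV 4.12 (cv2) and the standard library are available. Lean on these libraries where they do the work, as an engineer would, in place of code of your own. Each camera call takes 0.05 s, during which the arm holds its last target. There are 200 camera calls.

## Working session

There is one attempt and no reset: what is moved stays moved. The work goes in short steps, each a Python script; the robot and the scene stay as the last script left them, time stands still between calls to the robot, and variables do not carry over. Pictures are saved under pics/ and viewed, at most 10 in all, crops included, and the job is handed in when it is done.

```bash
mkdir -p pics; cat > h.py <<'E'
import numpy as np, cv2
from workcell import manip, effector, inverse_kinematics, state, imaging, order
def cap(n):
    s=state(); c=imaging.capture(n); c['s']=s
    return c
def save(c,f): cv2.imwrite(f,c['pixels'][:,:,::-1])
E
python3 - <<'E'
from h import *
import pickle
for n in ['top','scene']:
    c=cap(n); save(c,f'pics/{n}0.png'); pickle.dump(c,open(n+'.pkl','wb'))
    print(n,c['fx'],c['cx'],c['cy'],c['T'].round(3).tolist())
s=state();print(s['time'],s['tcp_rot'],s['opening'],s['contact_force'])
E
```

```text
top 459.45544928099923 273.84218675039097 211.3247782763965 [[0.001, -0.997, 0.082, 0.385], [-1.0, -0.0, 0.011, 0.047], [-0.011, -0.082, -0.997, 1.674], [0.0, 0.0, 0.0, 1.0]]
scene 452.0918892160581 276.8719159756037 205.05714197912647 [[0.963, 0.11, -0.245, 0.875], [0.269, -0.384, 0.883, -1.134], [0.003, -0.917, -0.399, 0.589], [0.0, 0.0, 0.0, 1.0]]
0.1 [-4.79035493e-04  9.73230944e-01  2.29828845e-01 -4.03407656e-05] 1.0005629511003025 [-0.14005049 -0.54287016  0.24259792]
```

View pics/top0.png

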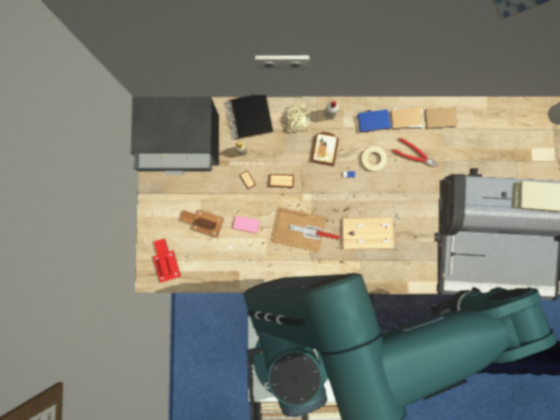

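View pics/scene0.png

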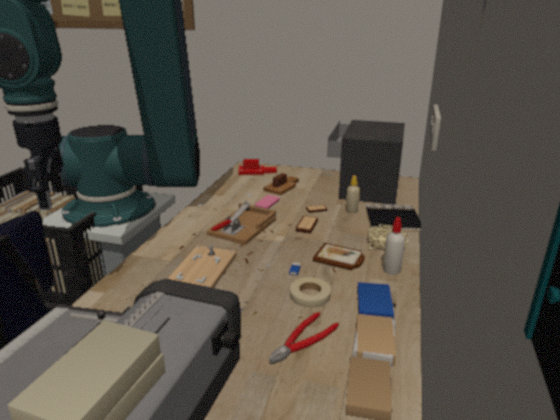

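Top view: the cover (brown, handle) is at about (203,223) and its red look-alike at (166,260). Blank candidates are a pink one at (246,224), a small one at (248,180), a large one at (281,181), and a framed picture plaque at (325,149). The jig is at (368,234) with its pin at about (350,234), the tape at (374,158), the eraser at (348,174), and the glue bottle at (332,108) or (240,150). The plain, non-pink, larger one is (281,181), so I'll confirm it in an enlarged crop.

```bash
cat >> h.py <<'E'
def ray(c,u,v,z):
    T=c['T']; d=T[:3,:3]@np.array([(u-c['cx'])/c['fx'],(v-c['cy'])/c['fy'],1]); o=T[:3,3]
    return o+d*(z-o[2])/d[2]
E
python3 - <<'E'
from h import *
import pickle
c=pickle.load(open('top.pkl','rb'))
im=c['pixels'][130:290,140:400,::-1]
cv2.imwrite('pics/crop0.png',cv2.resize(im,None,fx=3,fy=3,interpolation=cv2.INTER_CUBIC))
for n,u,v,z in [('cover',203,223,.04),('blank',281,181,.014),('small',248,180,.014),('jig',368,234,.018),('pin',350,234,.04),('glue',332,108,.0)]:
    print(n,ray(c,u,v,z).round(3), c['z_map'][v,u], (c['T']@np.array([0,0,1,0]))[2])
s=pickle.load(open('scene.pkl','rb'))
E
```

```text
cover [0.478 0.318 0.04 ] 1.6287069 -0.9965811452240158
blank [0.633 0.039 0.014] 1.674565 -0.9965811452240158
small [0.637 0.16  0.014] 1.6860657 -0.9965811452240158
jig [ 0.44  -0.273  0.018] 1.6568738 -0.9965811452240158
pin [ 0.439 -0.205  0.04 ] 1.6532601 -0.9965811452240158
glue [ 0.909 -0.151  0.   ] 1.6021414 -0.9965811452240158
```

View pics/crop0.png

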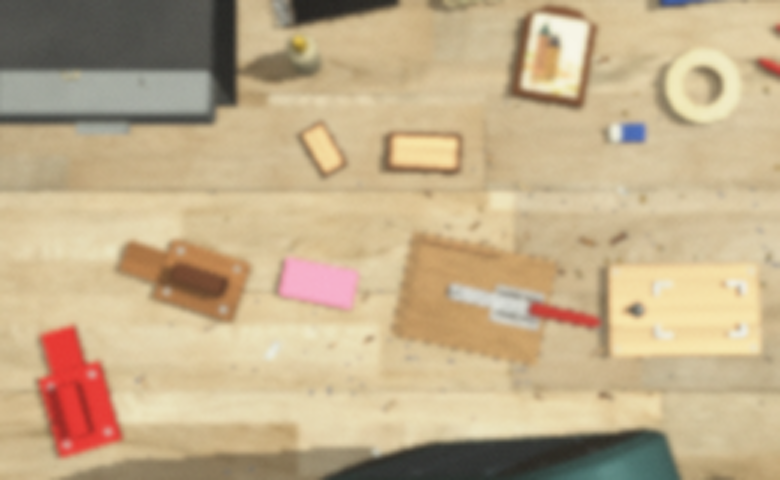

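The crop confirms (281,181): a plain light face with a dark edge, about 26x13 px, which is 90x48 mm. The small one is at (248,180), the pink one at (246,224), and the picture one at (325,149). Next: near wrist views of the jig, then the blank.

```bash
cat >> h.py <<'E'
def q(th): # tool down, tool y along world angle th
    a=(th+np.pi/2)/2; return [0,np.cos(a),np.sin(a),0]
def wrist():
    from scipy.spatial.transform import Rotation as R
    c=cap('wrist'); s=c['s']; w=np.asarray(s['tcp_rot']); T=np.eye(4)
    T[:3,:3]=R.from_quat([*w[1:],w[0]]).as_matrix(); T[:3,3]=s['tcp_pos']
    c['T']=T@c['T_tool_cam']; return c
E
python3 - <<'E'
from h import *
import pickle
for p in [(.44,-.273,.3),(.633,.039,.3),(.478,.318,.3)]:
    for t in (0,np.pi):
        j=inverse_kinematics(p,q(t)); print(p,t,None if j is None else np.round(j,2))
E
```

```text
(0.44, -0.273, 0.3) 0 [-0.71  0.24  0.1   1.44  0.    0.86]
(0.44, -0.273, 0.3) 3.141592653589793 [-0.71  0.24  0.1   1.44  0.   -2.28]
(0.633, 0.039, 0.3) 0 [-0.07  0.46  0.44  1.55  0.    1.5 ]
(0.633, 0.039, 0.3) 3.141592653589793 [-0.07  0.46  0.44  1.55  0.   -1.64]
(0.478, 0.318, 0.3) 0 [0.45 0.34 0.25 1.48 0.   2.02]
(0.478, 0.318, 0.3) 3.141592653589793 [ 0.45  0.34  0.25  1.48  0.   -1.13]
```

```bash
python3 - <<'E'
from h import *
import pickle
print(state()['tcp_rot'])
for n,p in [('jig',(.42,-.25,.30)),('blank',(.60,.039,.26))]:
    manip.movep(p,q(0)); c=wrist(); pickle.dump(c,open(f'w{n}.pkl','wb')); save(c,f'pics/w{n}.png')
    print(n,state()['time'],c['s']['tcp_pos'],c['fx'],c['T'].round(3).tolist())
a=[pickle.load(open(f'w{n}.pkl','rb'))['pixels'] for n in('jig','blank')]
cv2.imwrite('pics/both.png',cv2.resize(np.hstack(a)[:,:,::-1],(800,300)))
E
```

```text
[-4.79035493e-04  9.73230944e-01  2.29828845e-01 -4.03407656e-05]
jig 1.2833 [ 0.41964489 -0.25071029  0.29963524] 354.66118079128853 [[1.0, -0.002, 0.0, 0.421], [-0.001, -0.963, -0.27, -0.183], [0.001, 0.27, -0.963, 0.443], [0.0, 0.0, 0.0, 1.0]]
blank 2.625 [0.5998954  0.03780209 0.26020552] 354.66118079128853 [[1.0, -0.001, 0.001, 0.601], [-0.0, -0.963, -0.271, 0.106], [0.001, 0.271, -0.963, 0.403], [0.0, 0.0, 0.0, 1.0]]
```

View pics/both.png

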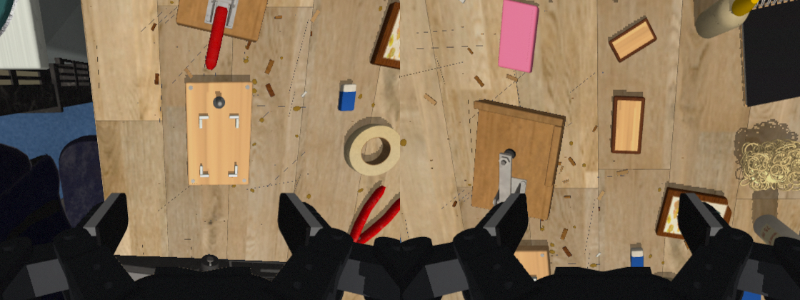

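Left half: the jig board at about px (186–250, 76–185), pin at (219,102), and the four angles round (220,145). Right half: the blank at (628,125), with the pink one at (518,35) and the small one at (632,40). I'll segment these by depth height and colour.

```bash
cat >> h.py <<'E'
def cloud(c):
    v,u=np.mgrid[:420,:560]; d=c['z_map']; P=np.stack([(u-c['cx'])/c['fx']*d,(v-c['cy'])/c['fy']*d,d],-1)
    W=P@c['T'][:3,:3].T+c['T'][:3,3]; W[d==0]=np.nan; return W
def rect(c,m,z,nearpx):
    """largest-area contour containing/near px -> centre, sides, long-axis angle on plane z"""
    cs,_=cv2.findContours(m.astype(np.uint8),cv2.RETR_EXTERNAL,cv2.CHAIN_APPROX_NONE)
    cs=[k for k in cs if cv2.contourArea(k)>60]
    k=min(cs,key=lambda k:-min(0,cv2.pointPolygonTest(k,nearpx,True)))
    P=np.array([ray(c,*p[0],z)[:2] for p in k],np.float32)*1000
    (ce,wh,_)=r=cv2.minAreaRect(P); b=cv2.boxPoints(r); e=b[1]-b[0]; f=b[2]-b[1]
    if np.hypot(*f)>np.hypot(*e): e=f
    th=np.arctan2(e[1],e[0])%np.pi
    return np.round(ce,1),np.round(sorted(wh),1),round(float(th),4),k
E
python3 - <<'E'
from h import *
import pickle
c=pickle.load(open('wjig.pkl','rb')); W=cloud(c); z=W[...,2]
hsv=cv2.cvtColor(c['pixels'],cv2.COLOR_RGB2HSV)
print('table z',np.nanmedian(z[150:250,160:240]),'board z',np.nanmedian(z[190:210,300:312]))
print('board',rect(c,(z>.009)&(z<.028),.018,(305,200))[:3])
roi=np.zeros((420,560),bool); roi[100:265,255:360]=1
pm=roi&(z>.030); v,u=np.nonzero(pm); print('pin px',u.min(),u.max(),v.min(),v.max(),'xyz',np.nanmedian(W[pm],0), z[pm].max(), 'n',pm.sum())
top=pm&(z>.038); print('pintop',W[top].mean(0),top.sum())
wm=np.zeros_like(roi); wm[155:255,275:337]=1; wm&=(hsv[...,1]<60)&(hsv[...,2]>110)
v,u=np.nonzero(wm); print('brackets px',u.min(),u.max(),v.min(),v.max(),wm.sum())
print(rect(c,cv2.morphologyEx(wm.astype(np.uint8),cv2.MORPH_CLOSE,np.ones((61,61))),.024,(305,200))[:3])
c=pickle.load(open('wblank.pkl','rb')); W=cloud(c); z=W[...,2]
print('table',np.nanmedian(z[240:260,380-100:400-100]) )
print('blank',rect(c,(z>.006)&(z<.03),.014,(319,175))[:3], np.nanmedian(z[160:190,312:328]))
hsv=cv2.cvtColor(c['pixels'],cv2.COLOR_RGB2HSV); print(hsv[175,319],hsv[133,319])
E
```

```text
table z 0.00035849332149334723 board z 0.01853754374591099
board (array([ 447.4, -272.2]), array([109.3, 179. ]), 1.5805)
pin px 303 311 140 149 xyz [ 0.44680045 -0.21505726  0.04028691] 0.04344129985784506 n 66
pintop [ 0.44690562 -0.21547694  0.04040557] 60
brackets px 279 334 161 247 417
(array([ 448.1, -289.8]), array([ 65.2, 108. ]), 1.5801)
table 0.00047443044636497067
blank (array([639. ,  39.9]), array([47.9, 89.7]), 1.5303) 0.014653608074499336
[ 16 131 211] [ 18 106  99]
```

Every measured size matches the spec: board 109x179, blank 48x90, heights 18.5 and 14.6, pin 75 mm from the nest. The bracket box agrees with the board to within 1 mm. Picking the blank now.

```bash
python3 - <<'E'
from h import *
th=1.5303-np.pi/2
manip.movep((.639,.0399,.10),q(th))
print(manip.movel((.639,.0399,.003),vel=.15,guard=8),state()['tcp_pos'])
effector.set_gripper(0.0); s=state(); print(s['opening'],s['grip_force'],s['time'])
manip.movel((.639,.0399,.12),vel=.2)
s=state(); print(s['opening'],s['grip_force'],s['contact_force'],s['tcp_pos'])
c=wrist(); save(c,'pics/held.png')
E
```

```text
False [0.63981092 0.03986082 0.00433688]
0.5395207096062421 61.404131054878235 4.5917
0.5419822039317715 61.54372572898865 [ 5.25188934e-01  9.73961291e-04 -1.41265709e+00] [0.63852098 0.03992207 0.11895618]
```

View pics/held.png

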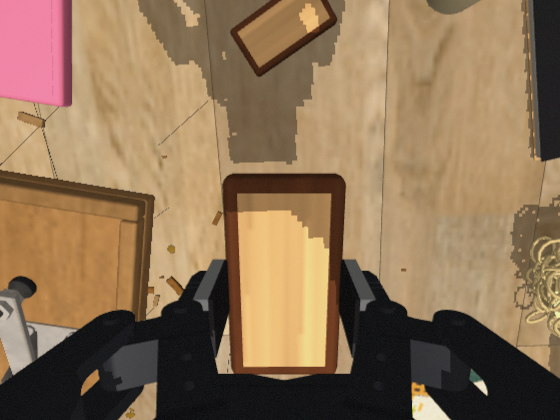

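The blank is held square across its middle at px (285,275) and level. Now placing it in the nest.

```bash
python3 - <<'E'
from h import *
x,y=.4477,-.2901; Q=q(1.5805-np.pi/2)
manip.movep((x,y,.12),Q)
manip.movel((x,y,.045),vel=.15)
print(manip.movel((x,y,.0205),vel=.05,guard=6),state()['tcp_pos'],state()['contact_force'])
effector.set_gripper(1.0)
manip.movel((x,y,.10),vel=.2)
manip.movel((x,y-.05,.20),vel=.25)
s=state(); c=wrist(); save(c,'pics/placed.png'); W=cloud(c); z=W[...,2]
import pickle; pickle.dump(c,open('wplaced.pkl','wb')); print(state()['time'])
P=W[(np.abs(W[...,0]-x)<.018)&(np.abs(W[...,1]-y)<.036)]
print('plane',np.linalg.lstsq(np.c_[P[:,:2]-[x,y],np.ones(len(P))],P[:,2],rcond=None)[0])
v,u=np.nonzero((np.abs(W[...,0]-x)<.01)&(np.abs(W[...,1]-y)<.01)); px=(float(u.mean()),float(v.mean()))
print(rect(c,(z>.0285)&(z<.037),.032,px)[:3], 'board z',np.nanmedian(z[(np.abs(W[...,0]-x)<.02)&(np.abs(W[...,1]-y-.1)<.006)]))
E
```

```text
True [ 0.44762747 -0.2900652   0.02207873] [-2.1649846   1.53186335  9.62668866]
9.5917
plane [-0.22952239 -2.82875567  0.07285291]
(array([ 448.5, -290.2]), array([47.6, 88.6]), 1.5816) board z 0.01822863809392497
```

View pics/placed.png

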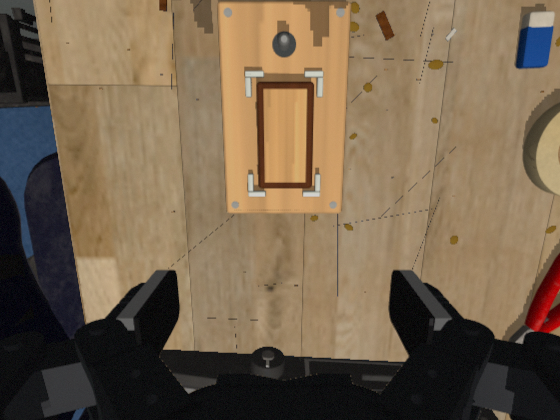

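The blank sits in the nest at px (285,135), centred within 1 mm between the four angles. Next I'll press it with the shut fingers, then look at the cover.

```bash
python3 - <<'E'
from h import *
import pickle
x,y=.4480,-.2901; Q=q(1.5805-np.pi/2)
effector.set_gripper(0.0)
manip.movel((x,y,.06),vel=.25)
print(manip.movel((x,y,.022),vel=.03,guard=12),state()['tcp_pos'],state()['contact_force'])
manip.pause(.4); s=state(); print(s['tcp_pos'],s['contact_force'])
manip.movel((x,y,.15),vel=.2)
c=wrist(); W=cloud(c); P=W[(np.abs(W[...,0]-x)<.018)&(np.abs(W[...,1]-y)<.036)&(W[...,2]<.04)]
print(len(P),'plane',np.linalg.lstsq(np.c_[P[:,:2]-[x,y],np.ones(len(P))],P[:,2],rcond=None)[0])
effector.set_gripper(1.0)
manip.movep((.478,.29,.28),q(0)); c=wrist(); pickle.dump(c,open('wcover.pkl','wb')); save(c,'pics/wcover.png'); print(state()['time'])
E
```

```text
True [ 0.44793898 -0.29000629  0.03203482] [-0.22664826  1.24603869  9.24059964]
[ 0.44790943 -0.28997052  0.03201165] [-0.88328918  1.48883661 10.12525879]
4383 plane [ 0.00086943 -0.0003445   0.03258456]
16.15
```

View pics/wcover.png

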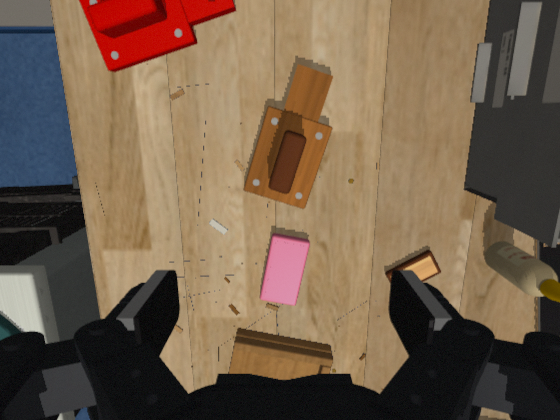

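The press reached 10 N and the blank is level at a top height of 32 mm. The cover's plate is at px (288,157), its handle at (287,161), and its tongue points up to (307,88). The red look-alike is at the top left.

```bash
python3 - <<'E'
from h import *
import pickle
c=pickle.load(open('wcover.pkl','rb')); W=cloud(c); z=W[...,2]
print('handle',rect(c,(z>.046),.052,(287,161))[:3], np.nanmedian(z[155:165,283:291]))
print('cover+tongue',rect(c,(z>.008)&(z<.07),.016,(287,161))[:3])
m=((z>.009)&(z<.024))
print('plate z',np.nanmedian(z[170:180,262:266]),'tongue z',np.nanmedian(z[75:95,302:310]))
k=rect(c,(z>.008)&(z<.07),.016,(287,161))[3]
h=rect(c,(z>.046),.052,(287,161)); th=h[2]; ce=np.array(h[0])
P=np.array([ray(c,*p[0],.016)[:2] for p in k])*1000-ce
print('in handle frame x',(P@[np.sin(th),-np.cos(th)]).min(),(P@[np.sin(th),-np.cos(th)]).max(),'y',(P@[np.cos(th),np.sin(th)]).min(),(P@[np.cos(th),np.sin(th)]).max())
E
```

```text
handle (array([482.5, 308.1]), array([23.8, 63.4]), 1.2654) 0.05241922269703195
cover+tongue (array([490.2, 331.6]), array([ 75.7, 149.7]), 1.261)
plate z 0.01617305369639646 tongue z 0.01633816857623574
in handle frame x -37.80011506812095 38.04294506230355 y -50.21701641820422 99.53750395605886
```

```bash
python3 - <<'E'
from h import *
import pickle
x,y=.4825,.3081; Q=q(1.2635-np.pi/2)
manip.movep((x,y,.12),Q)
print(manip.movel((x,y,.020),vel=.12,guard=8),state()['tcp_pos'])
effector.set_gripper(0.0); s=state(); print(s['opening'],s['grip_force'],s['contact_force'])
manip.movel((x,y,.14),vel=.15)
s=state(); print(s['opening'],s['grip_force'],s['contact_force'],s['tcp_pos'])
manip.movep((.4477,-.2900,.14),q(.0097)); manip.pause(.3)
s=state(); print(s['tcp_pos'],s['time'],s['contact_force'])
c=wrist(); pickle.dump(c,open('wheld2.pkl','wb')); save(c,'pics/held2.png'); W=cloud(c)
m=(np.abs(W[...,0]-.4477)<.017)&(W[...,1]>-.290+.055)&(W[...,1]<-.29+.12)&(W[...,2]>.1)
P=W[m]; print('tongue',len(P),P.min(0),P.max(0),np.linalg.lstsq(np.c_[P[:,:2]-[.4477,-.29],np.ones(len(P))],P[:,2],rcond=None)[0],'top expected',s['tcp_pos'][2]-.004)
E
```

```text
False [0.48304375 0.30833588 0.020837  ]
0.2710754867449233 59.77299928665161 [-1.21077628 -0.99085413  5.95226947]
0.26869288751724585 58.854047656059265 [ 0.27948213 -0.53336955 -2.17650486] [0.48204788 0.30788856 0.13907909]
[ 0.44787962 -0.28974865  0.14002648] 21.8083 [ 0.1896051  -0.9622628  -2.51614842]
tongue 10518 [ 0.43070705 -0.23499849  0.13355431] [ 0.46468855 -0.18986714  0.13835891] [-0.00022499 -0.00140106  0.13610214] top expected 0.13602648250430735
```

View pics/held2.png

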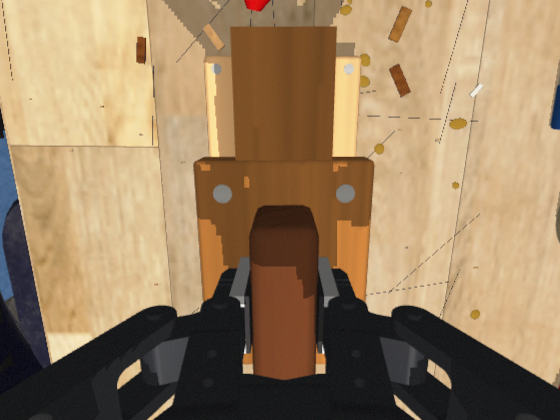

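The cover is held level: tongue slope 0.001, tongue tip 100 mm from the nest middle as it should be, centred at px (284,95). It's lined up, so I'm lowering it onto the pin.

```bash
python3 - <<'E'
from h import *
x,y=.4476,-.2900
manip.movel((x,y,.080),vel=.12)
print(manip.movel((x,y,.057),vel=.04,guard=8),state()['tcp_pos'],state()['contact_force'])
print(manip.movel((x,y,.044),vel=.015,guard=12),state()['tcp_pos'],state()['contact_force'])
for _ in range(3):
    manip.pause(.3); s=state(); print(s['tcp_pos'],s['contact_force'],s['ft_torque'],s['grip_force'],s['time'])
c=wrist(); W=cloud(c)
m=(np.abs(W[...,0]-.4477)<.017)&(W[...,1]>-.290+.055)&(W[...,1]<-.29+.12)&(W[...,2]>.035)
P=W[m]; print('tongue',len(P),P.max(0),np.linalg.lstsq(np.c_[P[:,:2]-[.4477,-.29],np.ones(len(P))],P[:,2],rcond=None)[0])
E
```

```text
False [ 0.44764977 -0.29003525  0.05706084] [-0.35188096 -0.99203482 -2.30691916]
True [ 0.44770389 -0.2900934   0.05228887] [-0.48531542 -0.01884673  9.61578492]
[ 0.44769048 -0.29011745  0.05228817] [-0.42881796  1.05224614  7.64250945] [0.17058744 0.26529128 0.01995021] 60.23582875728607 24.0083
[ 0.44771022 -0.29010468  0.05230675] [-1.77691999  0.30398265  7.09293801] [0.16159242 0.16451678 0.01663767] 60.23703932762146 24.3083
[ 0.44769101 -0.2900832   0.05229514] [-0.77134295  0.4571203   7.14700228] [ 0.16941188  0.17084118 -0.05331897] 60.236340165138245 24.6083
tongue 10446 [ 0.46469831 -0.19029521  0.05125497] [ 0.00037194 -0.00105032  0.04838142]
```

Seated: the tongue top is at 48.4 mm against 48 expected, and it's level. The push has relaxed to 7 N, so I'll raise it to about 12 N and check before handing in.

```bash
python3 - <<'E'
from h import *
for i in range(4):
    s=state(); f=np.mean([ (manip.pause(.1),state()['contact_force'][2])[1] for _ in range(5)]); print(f,s['tcp_pos'][2])
    if f>11: break
    p=s['tcp_pos']; manip.movel((.4476,-.2900,p[2]-.01),vel=.015,guard=max(12.5-f,3)+2)
manip.pause(.5); s=state(); print(s['contact_force'],s['tcp_pos'],s['grip_force'],s['time'])
if 9<s['contact_force'][2]<20: print(order.hand_in())
E
```

```text
7.024111080056616 0.05228734159644824
6.1881929921804275 0.05226955392548818
6.124367496356723 0.052284132788963864
6.24388378327553 0.05229642767257894
[-0.19739838  0.09022126  5.6403682 ] [ 0.44770385 -0.29009813  0.05229783] 59.90184724330902 27.9917
```

A guarded stop re-anchors the target at the contact point, so the push never builds. I'll use small unguarded steps down instead.

```bash
python3 - <<'E'
from h import *
z=state()['tcp_pos'][2]
for i in range(20):
    z-=.0003; manip.movel((.4477,-.2901,z),vel=.01); manip.pause(.2)
    f=np.mean([(manip.pause(.05),state()['contact_force'][2])[1] for _ in range(4)]); print(round(z,5),f.round(2))
    if f>11.3: break
manip.pause(1); s=state(); print(s['contact_force'],s['tcp_pos'],s['grip_force'],s['time'])
if 9<s['contact_force'][2]<20: print(order.hand_in())
E
```

```text
0.052 6.5
0.0517 11.91
[-3.23640451  3.53314261 11.24974535] [ 0.44769767 -0.29008478  0.0522608 ] 60.95880568027496 30.2917
the job is handed in; nothing more can be done
None
```

The job is handed in: the blank lies level in the nest, and the cover is seated over the pin, still gripped and pressed down with about 11–12 N, finished at about 30 s; the tape, glue bottle and eraser were never approached.

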